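Lock the slotted disc of a lens-repair fixture

ROBOT

A 6-joint arm with a two-finger parallel gripper is mounted at the origin on the work surface. World frame = base frame: x ahead of the robot, y to its left, z up, the work surface at z = 0. Lengths are in m, angles in rad, forces in N, time in s.
With the tool pointing down it reaches from about 0.425 to 0.95 m from the base axis. Payload 3.5 kg.
Tool frame: the origin (TCP) lies on the centre line of the jaws, within the pads' length; the fingertips stand 14 mm ahead of it and the grasp point (between the pads) lies 5 mm behind it (tips_ahead is the distance from the TCP to the fingertips, in m); y points along the fingers, z is the direction in which the jaws open and shut, and the axes are right-handed (so a half turn about y gives the same grasp; the last joint's range is limited). The gripper opens to 85 mm and grips with 20 to 120 N. Pads are 22 mm wide; open, the fingers measure 114 mm over their backs; the gripper's body (76 mm by 85 mm) begins 54 mm behind the grasp point. The pads swing forward as they close: fully open they stand 13 mm farther back than shut.
Start: joints at [-1.28, 0.286, 1.577, -0, 1.279, -0.15], TCP at [0.288, -0.61, 0.245] pointing down, gripper open.
Joint ranges: [-2.77, 2.77], [-0.9, 2.22], [0.21, 2.48], [-1.53, 4.67], [0.24, 2.81], [-2.84, 2.84]. Speed limits (rad/s): [2.79, 2.79, 3.14, 3.14, 3.14, 3.14].

INTERFACE

Orientations are given as a unit quaternion [x, y, z, w].
In Python, from plant import get_state, read_camera, sign_off, tips_ahead gives the robot as it stands.
- The arm moves only by the tool send_rows, never from a script. Its argument "plan" is a list of rows, each a list of 2 entries, a list of its own where there are three numbers: the shift along the tool's x, y, z in units of 12 cm (1.0 is 12 cm), then the turn, a rotation vector about the tool's x, y, z in units of 360 degrees (1.0 is 360 degrees). In form: [[[tx, ty, tz], [rx, ry, rz]], ...]. A call has 1 to 12 rows; each row shifts and turns the commanded pose from where the row before left it, along the tool's axes as they then stand; what a row does not reach is not made up. A row lasts 1/10 s, in which the tool goes at most 50 mm and 8.59 degrees, less where a joint would pass 70% of its speed; a pose out of reach is approached as far as the arm can. A call with a number of a shift or a turn outside -1 to 1 is refused whole. A call with a gripper value outside its range is refused whole. "gripper" is the closure, from 0 (fully open) to 1 (shut), set as the call begins (left out, the last holds). The fingers move at their own pace and stop on an object; "grip_force" is the grip in N (left out, the last holds). Time passes only in rows, so rows that do not move let the fingers close. It gives the time, the measured TCP pose, the force and the opening at its end, in the units of the state.
- get_state(): the state, without advancing time (a new reading comes with each control period).
- read_camera(name): name is "scene" or "top" or "wrist"; returns a dict with "img" (480x640x3 uint8, blue, green, red), "fx", "fy", "cx", "cy" (pixels), "world_from_camera" (4x4, takes a point from camera to world coordinates); the wrist camera has in their place "mount" (4x4, takes a point from camera to tool coordinates, whose origin is the TCP and whose axes are the tool frame's). Camera axes: x right, y down, z forward; pixel columns grow to the right and rows downward; lengths in m; the calibration is good to about 2 mm. A picture is of the moment at which its call begins: read the wrist's pose just before it. There is no depth.
- sign_off(): hands the job in, once; it reports no verdict.
The state is a dict: "time": time; "qpos": joint angles; "dq": joint speeds; "joint_efforts": joint torques, N m; "eef_pos": TCP position; "tcp_rot": TCP orientation; "contact_force": force on the tool from outside, world axes, zero at the start; "wrist_torque": the same for the moment, N m; "opening": opening from 0.0 (shut) to 1.0 (fully open).
Only numpy, scipy, OpenCV 4.12 (cv2) and the standard library are available. Lean on these libraries where they do the work, as an engineer would, in place of code of your own. Each camera call takes 0.05 s, during which the arm holds its last target. There are 200 camera calls.

TASK

Turn the slotted disc of the repair fixture, by pushing its upright peg round with the fingertips, until the slot lines up with the steel locking bar. Then push the bar by its upright tab through the slot and into the keeper beyond, fully home, so that the tab stops against the bridge. Only push: do not lift or tip the bar, leave the barrel, tin, cap and screwdriver where they are, and finish clear of everything.

Things in the scene. Friction and masses are not known exactly. Their poses are not given: they have to be found in the camera images.
- fixture: Fixed lock fixture: dark steel base plate, 12 mm thick, on the bench. Origin: underside, right below the disc's axis; plate spans x -220 to 80, y -50 to 50 mm. +x is the way the bar is pushed, z up. On its line y = 0: the bar's black trough (x -215 to -85, up to 24 mm above the bench), bridge over the bar (x -85 to -45), disc (x -40 to 40), keeper.
- disc (a joint): Disc angle, rad, counter-clockwise from above. Disc: aluminium, diameter 80 mm, top 32 mm above the bench, a 14 mm slot right across it. Slot in line with the bar at 0 and equally at 3.1416. Starts from 0.5 to 2.64: the nearer way may be either. Stops at -0.25 and 3.39. Needs about 2 N at the peg, stays where left; flared slot mouths let the bar straighten errors under 0.1.
- peg_mid (a point): Half-way up the disc's only peg: upright steel pin, diameter 12 mm, 27 mm from the disc's axis, square to the slot (on the fixture's +y side at joint 0, on its -y side at 3.1416). It rises from 32 to 66 mm above the bench; this point is 49 mm up.
- bar: Loose steel locking bar, 10 mm wide, 12 mm high, 160 g, underside 16 mm above the bench. x runs along it to its tapered nose (parallel to the fixture's x), z up. Origin: underside, level with the front face of its rear tab; nose 145 mm ahead. Origin starts at -206 to -191 mm in the fixture's x; fully home, tab against bridge, it is at -85 mm (106 to 121 mm travel). Slides with under 3 N.
- tab_mid (a point): Centre of the bar's upright tab: a steel plate 8 mm thick (along the bar), 26 mm wide and 34 mm tall, from 28 to 62 mm above the bench; this point is 45 mm above the bench, 4 mm behind the bar's origin and 4 mm ahead of the tab's rear face, the one to push.
- bridge_stop (a point): Middle of the bridge's rear face, which stops the tab: at x -85 mm in the fixture, 31 mm above the bench. The bridge is 40 mm wide, its top 33 mm above the bench.
- keeper_top (a point): Middle of the top of the keeper, the black block with a 13 mm opening beyond the disc that takes the nose; fixture x 46 to 68 mm, 41 mm wide, top 33 mm above the bench.
- barrel_mid (a point): Bystander: black lens barrel standing upright, diameter 58 mm, 80 mm tall; its centre. Leave alone.
- tin_mid (a point): Bystander: open pale green parts tin 130 x 80 x 35 mm; its centre. Leave alone.
- cap_mid (a point): Bystander: round grey cap, diameter 100 mm, 14 mm tall, lying flat beyond the keeper; its centre. Leave alone.
- driver_grip (a point): Bystander: screwdriver with black handle, 170 mm long, lying flat beside the fixture; middle of its handle. Leave alone.
Not all that is in view belongs to the job. Several things have the shape of the bar; the one meant has the colours described above.

How it is judged:
On the way, in this order (a step that is already met when the one before it is completed fails the run):
1. the disc's slot is in line with the bar (within 0.15 rad) ((value of joint disc between -0.15 and 0.15 rad or value of joint disc between 2.9916 and 3.2916 rad)), for 0.2 s.
2. the bar is through the disc and in the keeper, fully home (its tab within 5 mm of the bridge) (x of bar in the frame of fixture above -0.09 m), for 0.2 s.
At the end, for the whole second after the job is handed in: The slot is within 0.1 rad of the bar's line (either way round), the bar lies flat in its guide (within 4 mm sideways and in height, within 0.06 rad) with its tab within 5 mm of the bridge, and bar and disc are at rest ((value of joint disc between -0.1 and 0.1 rad or value of joint disc between 3.0416 and 3.2416 rad) and x of bar in the frame of fixture between -0.09 and -0.08 m and y of bar in the frame of fixture between -0.004 and 0.004 m and z of bar in the frame of fixture below 0.02 m and angle between the x axis of bar and the x axis of fixture, either way round below 0.06 rad and linear speed of bar below 0.01 m/s and velocity of joint disc between -0.05 and 0.05 rad/s); the robot touches nothing.
It fails at once if the bar is lifted (rear end 12 mm up) or tipped by more than 0.15 rad (z of bar in the frame of fixture above 0.028 m or angle between bar's own z axis and vertical above 0.15 rad).
It fails at once if the lens barrel is moved by more than 20 mm (distance of barrel_mid from where it was at the start of the episode above 0.02 m).
It fails at once if the parts tin is moved by more than 20 mm (distance of tin_mid from where it was at the start of the episode above 0.02 m).
It fails at once if the round cap is moved by more than 20 mm (distance of cap_mid from where it was at the start of the episode above 0.02 m).
It fails at once if the screwdriver is moved by more than 20 mm (distance of driver_grip from where it was at the start of the episode above 0.02 m).
It also fails if it takes over 48 s, if anything falls off the work surface, if the arm or the gripper's body presses on something with over 40 N, if the wrist force passes 120 N, or if a joint passes its speed limit or range.

## Working session

There is one attempt and no reset: what is moved stays moved. The work goes in short steps, Python scripts to look and compute and a tool call to move; the robot and the scene stay as the last step left them, time stands still between calls to the robot, and variables do not carry over. Pictures are saved under pics/ and viewed, about 8 in all and at most 12, crops included, and the job is handed in when it is done.

Besides the shell and the picture viewer there is one more tool, called in YAML: its name, and indented under it one key for each argument. send_rows: Moves the arm, as the interface text tells. Its arguments: {"type":"object","properties":{"plan":{"type":"array"},"gripper":{"type":"number"},"grip_force":{"type":"number"}},"required":["plan"]}

```bash
ls; mkdir -p pics
python3 - <<'E'
from plant import *
import cv2
s=get_state(); print(s); print(tips_ahead)
for n in("scene","top"):
    c=read_camera(n); cv2.imwrite(f"pics/{n}0.png",c["img"]); print(n,c["fx"],c["fy"],c["cx"],c["cy"],c["world_from_camera"])
E
```

```text
pics
{'time': 0.0, 'qpos': array([-1.28000272e+00,  2.87189278e-01,  1.57820175e+00,  9.15238438e-06,
        1.27861902e+00, -1.49993928e-01]), 'dq': array([-0.00019701, -0.00048928, -0.00110828,  0.00049061, -0.00051804,
       -0.00061695]), 'joint_efforts': array([-9.18662372e-04, -4.05987597e+01, -2.92629254e+01, -1.30563885e-04,
        5.79758649e-03, -6.18577488e-06]), 'eef_pos': array([ 0.28783715, -0.60984663,  0.24391801]), 'tcp_rot': array([-0.15463936,  0.69085537, -0.68914981,  0.1545253 ]), 'contact_force': array([0.18550663, 0.28474794, 0.45100977]), 'wrist_torque': array([ 0.03729235, -0.00654617,  0.0098371 ]), 'opening': 0.9959778816929424}
0.014
scene 521.0031390141214 521.0031390141214 322.1664528399192 240.30796789711624 [[ 0.8451244   0.32322118 -0.42578494  0.958235  ]
 [ 0.53419854 -0.54031489  0.65014747 -0.55204981]
 [-0.01991651 -0.77690919 -0.62929758  0.59582664]
 [ 0.          0.          0.          1.        ]]
top 618.1770536064881 618.1770536064881 321.1283665777719 245.59942240994206 [[-0.01144367 -0.9895085   0.1440207   0.41111956]
 [-0.99991882  0.01213137  0.00389773  0.00505447]
 [-0.00560401 -0.14396441 -0.989567    1.12068164]
 [ 0.          0.          0.          1.        ]]
```

View pics/top0.png

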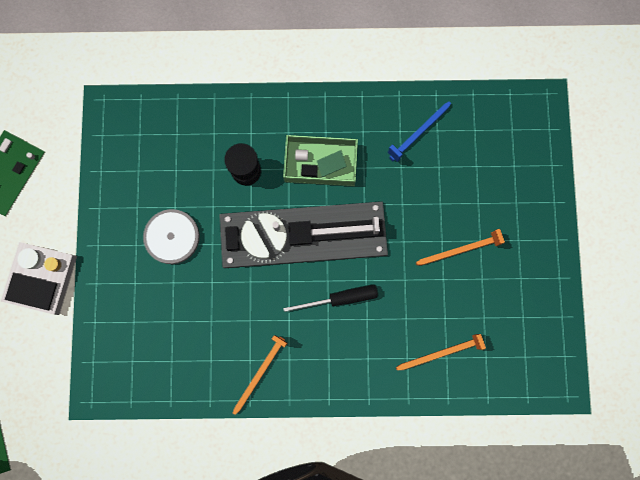

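View pics/scene0.png

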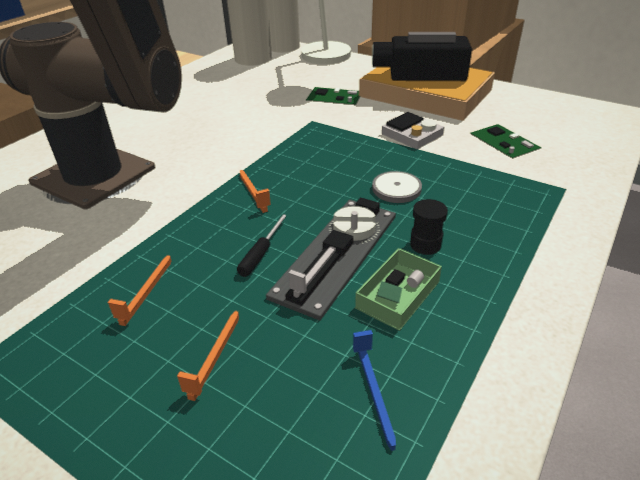

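The top view shows the disc at (265,237), its peg near (277,226), the keeper at (232,238), and the steel bar in the trough with its tab at (377,225). Four other things are bar-shaped: blue (420,130), orange (460,248), orange (440,353) and orange (260,375). The one meant is the steel-coloured bar in the fixture's trough, and I'll confirm that in an enlarged crop.

Run:
```python
import cv2
i=cv2.imread("pics/top0.png")[195:275,210:400]
cv2.imwrite("pics/crop.png",cv2.resize(i,None,fx=4.2,fy=4.2,interpolation=cv2.INTER_CUBIC))
```

```text
(no output)
```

View pics/crop.png

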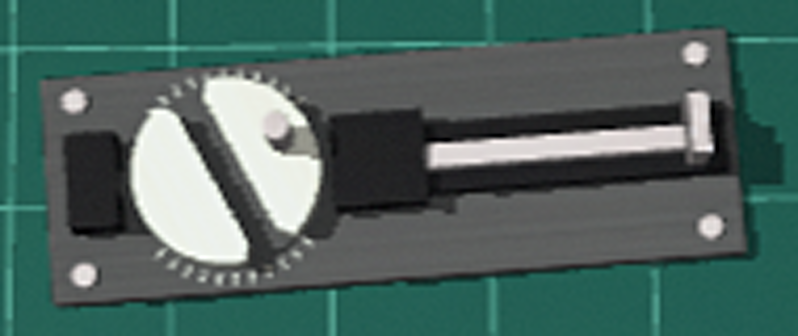

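The crop confirms it: steel bar in the black trough, tab top at crop (697,105), peg top at (274,122), disc centre near (229,170), slot running from upper left to lower right.

```bash
cat > h.py <<'E'
import numpy as np
from plant import *
from scipy.spatial.transform import Rotation as R
W=np.array([[-0.01144367,-0.9895085,0.1440207,0.41111956],[-0.99991882,0.01213137,0.00389773,0.00505447],[-0.00560401,-0.14396441,-0.989567,1.12068164]])
def ray(p,z,W=W,f=618.177,c=(321.128,245.599)):
    d=W[:,:3]@np.array([(p[0]-c[0])/f,(p[1]-c[1])/f,1]); o=W[:,3]
    return o+d*(z-o[2])/d[2]
def crop(u,v): return (u/4.2+210-.38,v/4.2+195-.38)
E
python3 - <<'E'
from h import *
P=np.array([ray(crop(*p),.012)[:2] for p in[(41,80),(725,29),(746,252),(57,305)]])
L=np.array([(.08,-.05),(-.22,-.05),(-.22,.05),(.08,.05)])
lc,pc=L.mean(0),P.mean(0)
z=sum(((P-pc)@[1,1j])*np.conj((L-lc)@[1,1j])); a=np.angle(z); 
M=np.array([[np.cos(a),-np.sin(a)],[np.sin(a),np.cos(a)]]); o=pc-M@lc
print("yaw",a,np.degrees(a),"origin",o,"res",(P-(L@M.T+o))*1e3)
fx=lambda p,z:M.T@(ray(crop(*p),z)[:2]-o)*1e3
print("disc",fx((229,170),.032),"peg",fx((274,122),.066),"slot",fx((177,103),.032),fx((262,252),.032))
print("tabtop corners",[fx(p,.062) for p in[(686,92),(709,92),(711,150),(690,152)]])
print("keeper",fx((93,183),.033),"bridge rear",fx((424,158),.033))
E
```

```text
yaw 1.6360176364279742 93.73690577629128 origin [0.58945395 0.11187462] res [[-0.40235757 -0.25456523]
 [-1.0666408   1.04004766]
 [ 0.63689628  1.041208  ]
 [ 0.8321021  -1.82669043]]
disc [-1.05397582 -0.2340889 ] peg [-23.78909291 -13.04589807] slot [ 19.24304048 -30.85805829] [-12.75317093  35.92153302]
tabtop corners [array([-194.76698682,  -13.14188292]), array([-204.27136412,  -12.40140875]), array([-202.902538  ,   11.95789016]), array([-194.17845783,   12.12017904])]
keeper [56.79412347  1.03888245] bridge rear [-84.0834903    1.20485857]
```

```bash
cat >> h.py <<'E'
A=1.636; O=np.array([.58945,.11187]); M=np.array([[np.cos(A),-np.sin(A)],[np.sin(A),np.cos(A)]])
def now():
    s=get_state(); T=R.from_quat(s["tcp_rot"]); p=s["eef_pos"]
    print("t",round(s["time"],2),"fix",np.round(M.T@(p[:2]-O)*1e3,1),"tipz",round((p[2]-.014)*1e3,1),"F",np.round(s["contact_force"],1),"open",round(s["opening"],2))
    return p,T
def go(x,y,tipz):
    p,T=now(); w=np.r_[M@np.array([x,y])/1e3+O,tipz/1e3+.014]
    print("axes\n",np.round(T.as_matrix(),3)); Fx=np.r_[M[:,0],0]
    best=None
    for sg in(1,-1):   # tool y down, tool x = sg*fixture x
        X=sg*Fx;Y=np.array([0,0,-1.]);D=R.from_matrix(np.c_[X,Y,np.cross(X,Y)])
        r=(T.inv()*D).as_rotvec()
        if best is None or np.linalg.norm(r)<np.linalg.norm(best[0]): best=(r,sg,D)
    print("sg",best[1],"turn units",np.round(best[0]/2/np.pi,4),"deg",np.degrees(best[0]).round(2))
    d=w-p
    print("shift units, tool axes now",np.round(T.inv().apply(d)/.12,4),"in aligned axes",np.round(best[2].inv().apply(d)/.12,4), "world",w)
E
python3 - <<'E'
from h import *
go(-55,-20,45)
E
```

```text
t 0.1 fix [-700.6  348. ] tipz 230.1 F [ 0.3 -0.5 -0.4] open 1.0
axes
 [[-0.904 -0.001  0.427]
 [-0.427  0.002 -0.904]
 [-0.    -1.    -0.002]]
sg -1 turn units [ 0.0003 -0.1902 -0.0002] deg [  0.1  -68.48  -0.09]
shift units, tool axes now [-4.826   1.5518 -3.8766] in aligned axes [-5.38    1.5422  3.0665] world [0.61299116 0.05829002 0.059     ]
```

send_rows:
  plan:
    - [[0,0,0],[0,-0.0236,0]]
    - [[0,0,0],[0,-0.0236,0]]
    - [[0,0,0],[0,-0.0236,0]]
    - [[0,0,0],[0,-0.0236,0]]
    - [[0,0,0],[0,-0.0236,0]]
    - [[0,0,0],[0,-0.0236,0]]
    - [[0,0,0],[0,-0.0236,0]]
    - [[0,0,0],[0,-0.0236,0]]
  gripper: 1
  grip_force: 40

```text
time: 0.9
eef_pos: [0.2879, -0.6101, 0.2445]
tcp_rot: [-0.515, 0.485, -0.484, 0.516]
contact_force: [0.0, 0.8, 0.6]
opening: 0.002
```

send_rows:
  plan:
    - [[-0.3,0,0.17],[0,0,0]]
    - [[-0.3,0,0.17],[0,0,0]]
    - [[-0.3,0,0.17],[0,0,0]]
    - [[-0.3,0,0.17],[0,0,0]]
    - [[-0.3,0,0.17],[0,0,0]]
    - [[-0.3,0,0.17],[0,0,0]]
    - [[-0.3,0,0.17],[0,0,0]]
    - [[-0.3,0,0.17],[0,0,0]]
    - [[-0.3,0,0.17],[0,0,0]]
    - [[-0.3,0,0.17],[0,0,0]]
    - [[-0.3,0,0.17],[0,0,0]]
    - [[-0.3,0,0.17],[0,0,0]]

```text
time: 2.1
eef_pos: [0.5083, -0.1636, 0.2449]
tcp_rot: [0.514, -0.486, 0.486, -0.514]
contact_force: [0.4, 0.0, 0.0]
opening: -0.002
```

Run:
```python
from h import *
go(-55,-20,60)
```

```text
t 2.1 fix [-269.6   98.9] tipz 230.9 F [0.4 0.  0. ] open -0.0
axes
 [[ 0.056 -0.001  0.998]
 [-0.998  0.     0.056]
 [-0.    -1.    -0.001]]
sg -1 turn units [ 0.0001 -0.0014 -0.0001] deg [ 0.03 -0.51 -0.02]
shift units, tool axes now [-1.7964  1.4243  0.9754] in aligned axes [-1.7881  1.4242  0.9907] world [0.61299116 0.05829002 0.074     ]
```

send_rows:
  plan:
    - [[-0.3,0,0.165],[0,-0.0014,0]]
    - [[-0.3,0,0.165],[0,0,0]]
    - [[-0.3,0,0.165],[0,0,0]]
    - [[-0.3,0,0.165],[0,0,0]]
    - [[-0.3,0,0.165],[0,0,0]]
    - [[-0.29,0,0.165],[0,0,0]]
    - [[0,0.25,0],[0,0,0]]
    - [[0,0.25,0],[0,0,0]]
    - [[0,0.25,0],[0,0,0]]
    - [[0,0.25,0],[0,0,0]]
    - [[0,0.22,0],[0,0,0]]
    - [[0,0.2,0],[0,0,0]]

```text
time: 3.3
eef_pos: [0.6121, 0.0567, 0.0727]
tcp_rot: [0.517, -0.484, 0.483, -0.516]
contact_force: [0.3, 0.1, 0.1]
opening: 0.001
```

Run:
```python
from h import *
import cv2
go(-50,-20,42)
i=read_camera("scene")["img"]
cv2.imwrite("pics/s1.png",cv2.resize(i[150:330,250:490],None,fx=3,fy=3,interpolation=cv2.INTER_CUBIC))
```

```text
t 3.3 fix [-56.5 -19. ] tipz 58.7 F [0.3 0.1 0.1] open 0.0
axes
 [[ 0.065 -0.002  0.998]
 [-0.998  0.     0.065]
 [-0.    -1.    -0.002]]
sg -1 turn units [ 0.0004 -0.     -0.0001] deg [ 0.13 -0.   -0.02]
shift units, tool axes now [-0.0544  0.1395  0.009 ] in aligned axes [-0.0544  0.1395  0.0087] world [0.61266537 0.0632794  0.056     ]
```

View pics/s1.png

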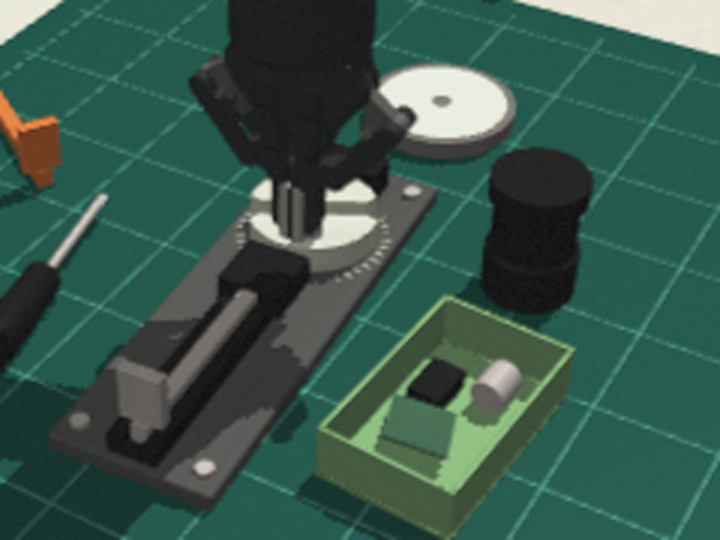

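Fingertips at about crop (300,235), above the bridge and behind the peg, and clear of it. Next I go down and push +x.

send_rows:
  plan:
    - [[0,0.07,0],[0,0,0]]
    - [[0,0.06,0],[0,0,0]]
    - [[-0.04,0,0],[0,0,0]]
    - [[-0.04,0,0],[0,0,0]]
    - [[-0.04,0,0],[0,0,0]]
    - [[-0.04,0,0],[0,0,0]]
    - [[-0.04,0,0],[0,0,0]]
    - [[-0.04,0,0],[0,0,0]]
    - [[-0.04,0,0],[0,0,0]]
    - [[-0.02,0,0],[0,0,0]]
    - [[0,0,0],[0,0,0]]

```text
time: 4.45
eef_pos: [0.6222, 0.0844, 0.0617]
tcp_rot: [-0.512, 0.471, -0.495, 0.521]
contact_force: [27.3, -22.8, -19.0]
opening: -0.001
```

Run:
```python
from h import *
import cv2
go(-17,-20,42)
i=read_camera("wrist")["img"]; cv2.imwrite("pics/w2.png",i)
i=read_camera("top")["img"]; cv2.imwrite("pics/t2.png",i)
i=np.vstack([cv2.resize(cv2.imread("pics/w2.png"),(400,300)),cv2.resize(i[200:275,215:315],(400,300),interpolation=cv2.INTER_CUBIC)])
cv2.imwrite("pics/both2.png",i)
```

```text
t 4.45 fix [-29.5 -30.8] tipz 47.7 F [ 27.3 -22.8 -19. ] open -0.0
axes
 [[ 0.067  0.032  0.997]
 [-0.998 -0.014  0.067]
 [ 0.016 -0.999  0.031]]
sg -1 turn units [-0.005   0.0003  0.0026] deg [-1.8   0.11  0.94]
shift units, tool axes now [-0.1051  0.0429 -0.0916] in aligned axes [-0.1042  0.0475 -0.0904] world [0.61051518 0.09620927 0.056     ]
```

View pics/both2.png

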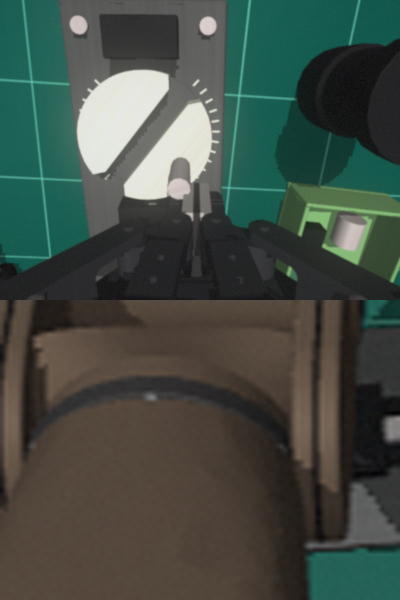

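The wrist picture shows that the fingertip (205,205) slipped to the -y side of the peg (178,187). It is now pressing the peg towards the axis, and the disc has turned only part of the way. I'll back off, shift to +y and push on the proper side.

send_rows:
  plan:
    - [[0.1,0,0],[0,0,0]]
    - [[0.1,0,0],[0,0,0]]
    - [[0,0,-0.1],[0,0,0]]
    - [[0,0,0],[0,0,0]]

```text
time: 4.95
eef_pos: [0.5988, 0.0679, 0.059]
tcp_rot: [0.516, -0.484, 0.483, -0.516]
contact_force: [0.0, 0.2, 0.1]
opening: 0.003
```

Run:
```python
from h import *
import cv2
go(-17,-20,42)
c=read_camera("wrist");i=c["img"]; cv2.imwrite("pics/w3.png",i); cv2.imwrite("pics/w3c.png",i)
print(c["fx"],c["cx"],c["cy"],c["mount"])
```

```text
t 4.95 fix [-44.5  -6.5] tipz 45.0 F [0.  0.2 0.1] open 0.0
axes
 [[ 0.065 -0.002  0.998]
 [-0.998  0.     0.065]
 [-0.001 -1.    -0.002]]
sg -1 turn units [ 0.0004 -0.0001 -0.0001] deg [ 0.13 -0.02 -0.03]
shift units, tool axes now [-0.2294  0.0251  0.1125] in aligned axes [-0.2293  0.0252  0.1126] world [0.61051518 0.09620927 0.056     ]
430.28831397091295 314.08325235393136 238.99556435892677 [[-8.75490347e-04  9.61198832e-01  2.75855106e-01 -7.06004848e-02]
 [ 8.83151568e-05 -2.75855137e-01  9.61199218e-01 -1.28601428e-01]
 [ 9.99999613e-01  8.65882824e-04  1.56620084e-04  1.54837259e-03]
 [ 0.00000000e+00  0.00000000e+00  0.00000000e+00  1.00000000e+00]]
```

View pics/w3.png

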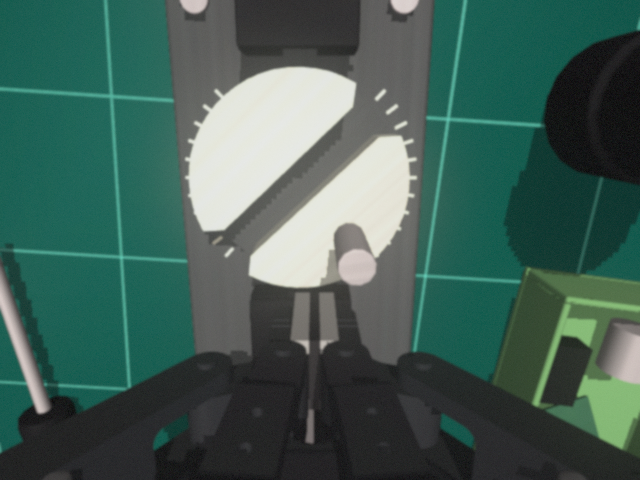

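```bash
cat >> h.py <<'E'
MT=np.array([[-8.755e-4,.9611988,.2758551,-.0706005],[8.83e-5,-.2758551,.9611992,-.1286014],[.9999996,8.659e-4,1.566e-4,.0015484]])
def wr(p,z):
    s=get_state(); T=R.from_quat(s["tcp_rot"]).as_matrix()
    Wc=np.c_[T@MT[:,:3],T@MT[:,3]+s["eef_pos"]]
    return M.T@(ray(p,z,Wc,430.288,(314.083,238.996))[:2]-O)*1e3
E
python3 - <<'E'
from h import *
for n,p,z in[("peg",(357,267),.066),("s1",(228,240),.032),("s2",(368,118),.032),("discL",(188,178),.032),("discR",(411,178),.032),("discT",(297,67),.032),("tipL",(295,293),.045),("tipR",(338,293),.045)]: print(n,wr(p,z).round(1))
E
```

```text
peg [-17.4 -21.6]
s1 [-18.9  23.8]
s2 [ 25.5 -27.5]
discL [ 4.5 37. ]
discR [  4.6 -43.8]
discT [42.  -2.9]
tipL [-34.9  -1.9]
tipR [-34.8 -17.3]
```

send_rows:
  plan:
    - [[-0.058,0.02,0.067],[0,0,0]]
    - [[-0.033,0,0.021],[0,0,0]]
    - [[-0.033,0,0.025],[0,0,0]]
    - [[-0.03,0,0.0125],[0,0,0]]
    - [[-0.03,0,0.0125],[0,0,0]]
    - [[-0.03,0,0.008],[0,0,0]]
    - [[-0.017,0,0],[0,0,0]]
    - [[0,0,0],[0,0,0]]

```text
time: 5.8
eef_pos: [0.6173, 0.0969, 0.0575]
tcp_rot: [-0.516, 0.483, -0.484, 0.517]
contact_force: [1.7, -2.4, 0.7]
opening: -0.004
```

Run:
```python
from h import *
import cv2
go(-17,-24,42)
c=read_camera("wrist");i=c["img"]; cv2.imwrite("pics/w4.png",i)
```

```text
t 5.8 fix [-16.8 -26.8] tipz 43.5 F [ 1.7 -2.4  0.7] open -0.0
axes
 [[ 0.066  0.002  0.998]
 [-0.998 -0.     0.066]
 [ 0.001 -1.     0.002]]
sg -1 turn units [-0.0004  0.0001  0.0001] deg [-0.13  0.03  0.03]
shift units, tool axes now [ 0.0016  0.0125 -0.0235] in aligned axes [ 0.0017  0.0125 -0.0234] world [0.61450668 0.0964699  0.056     ]
```

View pics/w4.png

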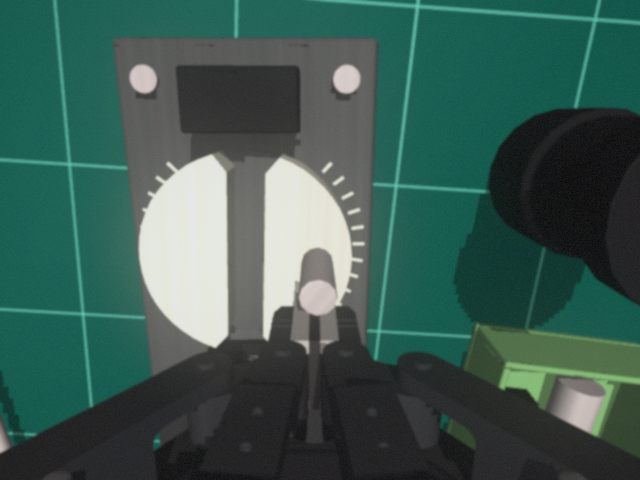

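The slot is now upright in the image: left edge (229,175)–(228,338), right edge (264,172)–(263,338). I'll compute its angle.

Run:
```python
from h import *
import cv2
g=cv2.GaussianBlur(cv2.cvtColor(cv2.imread("pics/w4.png"),cv2.COLOR_BGR2GRAY),(3,3),0).astype(float)
for lo,hi,s in((218,240,-1),(252,276,1)):
    v=np.arange(190,325); d=s*np.diff(g[190:325,lo:hi],axis=1); u=lo+.5+d.argmax(1)
    k=np.polyfit(v,u,1); k=np.polyfit(v[abs(np.polyval(k,v)-u)<1.5],u[abs(np.polyval(k,v)-u)<1.5],1)
    a,b=[wr((np.polyval(k,q),q),.032) for q in(190,324)]; d=a-b
    print(a.round(1),b.round(1),"ang",np.arctan2(d[1],d[0]))
print("peg",wr((318,297),.066))
for a,b in(((376,45),(369,320)),((114,45),(150,355))):
    d=wr(a,.012)-wr(b,.012); print("plate edge",np.arctan2(d[1],d[0]))
```

```text
[28.   3.6] [-25.3   6. ] ang -0.04408745491687947
[ 28.  -10.2] [-25.3  -7.7] ang -0.04694704780980443
peg [  1.15688029 -29.19880609]
plate edge 0.01344337212462061
plate edge -0.001005627480249327
```

send_rows:
  plan:
    - [[-0.006,0,0],[0,0,0]]
    - [[-0.006,0,0],[0,0,0]]
    - [[0,0,0],[0,0,0]]
    - [[0.05,0,0],[0,0,0]]
    - [[0.15,-0.15,0],[0,0,0]]
    - [[0.2,-0.25,-0.05],[0,0,0]]
    - [[0.3,-0.1,-0.05],[0,0,0]]
    - [[0.3,0,-0.05],[0,0,0]]
    - [[0.3,0,-0.05],[0,0,0]]
    - [[0.3,0,-0.02],[0,0,0]]
    - [[0.2,0,0],[0,0,0]]
    - [[0,0,0],[0,0,0]]

```text
time: 7.05
eef_pos: [0.6035, -0.1233, 0.1183]
tcp_rot: [-0.515, 0.484, -0.485, 0.515]
contact_force: [0.3, 0.3, 1.0]
opening: 0.001
```

Run:
```python
from h import *
import cv2
go(-230,0,35)
c=read_camera("wrist");i=c["img"]; cv2.imwrite("pics/w5.png",i)
```

```text
t 7.05 fix [-235.6    1.3] tipz 104.3 F [0.3 0.3 1. ] open 0.0
axes
 [[ 0.06   0.001  0.998]
 [-0.998 -0.001  0.06 ]
 [ 0.001 -1.     0.001]]
sg -1 turn units [-0.0002 -0.0008  0.0001] deg [-0.06 -0.28  0.05]
shift units, tool axes now [-0.0473  0.5778  0.0103] in aligned axes [-0.0467  0.5778  0.0111] world [ 0.60443622 -0.11764125  0.049     ]
```

View pics/w5.png

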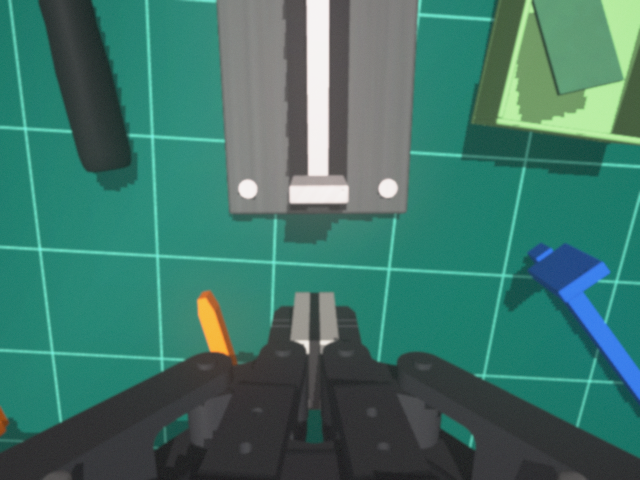

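The tab top is at (319,193), centred ahead of the fingertips at (314,300). I'll lower behind it.

send_rows:
  plan:
    - [[0,0.15,0.01],[0,-0.0008,0]]
    - [[0,0.15,0],[0,0,0]]
    - [[0,0.15,0],[0,0,0]]
    - [[0,0.12,0],[0,0,0]]
    - [[-0.08,0,0],[0,0,0]]
    - [[-0.07,0,0],[0,0,0]]
    - [[-0.07,0,0],[0,0,0]]
    - [[-0.07,0,0],[0,0,0]]
    - [[-0.07,0,0],[0,0,0]]
    - [[0,0,0],[0,0,0]]

```text
time: 8.1
eef_pos: [0.602, -0.0748, 0.0491]
tcp_rot: [-0.517, 0.482, -0.482, 0.518]
contact_force: [0.1, -0.4, -1.4]
opening: 0.001
```

Run:
```python
from h import *
import cv2
go(-103,0,35)
```

```text
t 8.1 fix [-187.1   -0.3] tipz 35.1 F [ 0.1 -0.4 -1.4] open 0.0
axes
 [[ 0.071  0.001  0.997]
 [-0.997  0.     0.071]
 [-0.    -1.     0.001]]
sg -1 turn units [-0.0001  0.001  -0.    ] deg [-0.04  0.36 -0.01]
shift units, tool axes now [-0.7008  0.0012  0.0017] in aligned axes [-0.7008  0.0012 -0.0026] world [0.59616122 0.00908888 0.049     ]
```

send_rows:
  plan:
    - [[-0.06,0,0],[0,0.001,0]]
    - [[-0.06,0,0],[0,0,0]]
    - [[-0.06,0,0],[0,0,0]]
    - [[-0.06,0,0],[0,0,0]]
    - [[-0.06,0,0],[0,0,0]]
    - [[-0.06,0,0],[0,0,0]]
    - [[-0.06,0,0],[0,0,0]]
    - [[0,0,0],[0,0,0]]

```text
time: 8.9
eef_pos: [0.5981, -0.0245, 0.0483]
tcp_rot: [-0.516, 0.484, -0.483, 0.516]
contact_force: [0.7, 0.3, -0.3]
opening: -0.003
```

send_rows:
  plan:
    - [[-0.05,0,0],[0,0,0]]
    - [[-0.05,0,0],[0,0,0]]
    - [[-0.05,0,0],[0,0,0]]
    - [[-0.05,0,0],[0,0,0]]
    - [[-0.04,0,0],[0,0,0]]
    - [[0,0,0],[0,0,0]]

```text
time: 9.5
eef_pos: [0.5965, 0.0038, 0.0485]
tcp_rot: [-0.516, 0.484, -0.483, 0.516]
contact_force: [0.4, 0.2, 0.3]
opening: -0.002
```

Run:
```python
from h import *
import cv2
go(-103,0,35)
c=read_camera("wrist");i=c["img"]; cv2.imwrite("pics/w6.png",i)
```

```text
t 9.5 fix [-108.3   -0. ] tipz 34.5 F [0.4 0.2 0.3] open -0.0
axes
 [[ 0.064 -0.     0.998]
 [-0.998  0.     0.064]
 [-0.    -1.    -0.   ]]
sg -1 turn units [ 0.     -0.0001 -0.0001] deg [ 0.01 -0.04 -0.03]
shift units, tool axes now [-0.0444 -0.0041 -0.0001] in aligned axes [-0.0444 -0.0042 -0.0001] world [0.59616122 0.00908888 0.049     ]
```

View pics/w6.png

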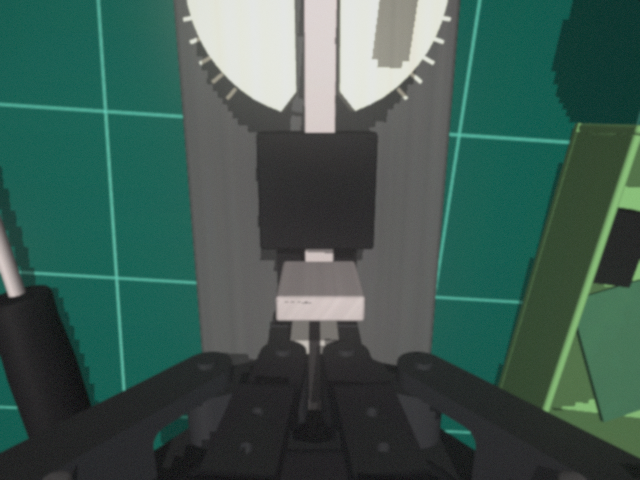

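The bar is through the slot. The tab (320,305) is a few mm short of the bridge's rear edge (320,248). I'll push gently to the stop.

send_rows:
  plan:
    - [[-0.025,0,0],[0,0,0]]
    - [[-0.02,0,0],[0,0,0]]
    - [[-0.015,0,0],[0,0,0]]
    - [[0,0,0],[0,0,0]]

```text
time: 9.95
eef_pos: [0.5962, 0.0096, 0.0485]
tcp_rot: [0.516, -0.483, 0.484, -0.515]
contact_force: [-0.8, -3.2, -0.2]
opening: 0.001
```

Run:
```python
from h import *
now()
```

```text
t 9.95 fix [-1.025e+02 -1.000e-01] tipz 34.5 F [-0.8 -3.2 -0.2] open 0.0
```

send_rows:
  plan:
    - [[-0.015,0,0],[0,0,0]]
    - [[-0.015,0,0],[0,0,0]]
    - [[0,0,0],[0,0,0]]

```text
time: 10.25
eef_pos: [0.5962, 0.0099, 0.0486]
tcp_rot: [0.518, -0.481, 0.485, -0.514]
contact_force: [0.3, -14.3, -1.4]
opening: 0.003
```

The force rose to 14 N and the tool stopped moving forward, so the tab is against the stop. Now I retreat straight back, lift, and check.

send_rows:
  plan:
    - [[0.05,0,0],[0,0,0]]
    - [[0.15,0,0],[0,0,0]]
    - [[0.1,-0.2,0],[0,0,0]]
    - [[0.1,-0.3,0],[0,0,0]]
    - [[0.1,-0.3,0],[0,0,0]]
    - [[0.1,-0.3,0],[0,0,0]]
    - [[0,0,0],[0,0,0]]
    - [[0,0,0],[0,0,0]]

```text
time: 11.05
eef_pos: [0.6012, -0.0589, 0.1819]
tcp_rot: [-0.515, 0.483, -0.485, 0.516]
contact_force: [0.5, -0.5, -1.3]
opening: -0.001
```

Run:
```python
from h import *
import cv2
now()
c=read_camera("wrist");i=c["img"]; cv2.imwrite("pics/w7.png",i)
```

```text
t 11.05 fix [-171.2   -0.6] tipz 167.9 F [ 0.5 -0.5 -1.3] open -0.0
```

View pics/w7.png

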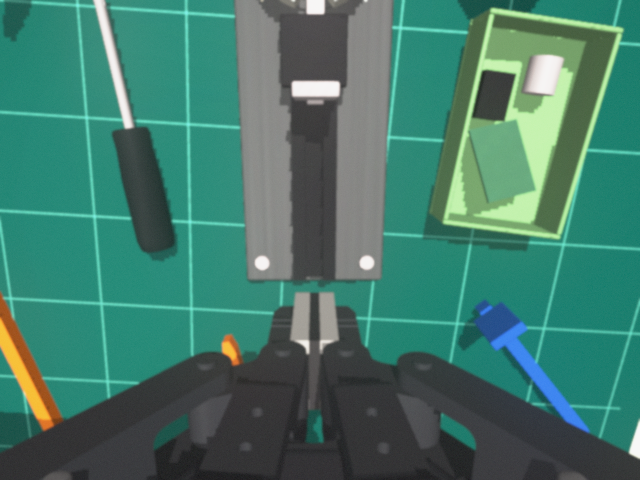

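The tab (315,89) is against the bridge and the tool is clear. One last look at the disc from above.

send_rows:
  plan:
    - [[-0.2,-0.1,0],[0,0,0]]
    - [[-0.3,0,0],[0,0,0]]
    - [[-0.3,0,0],[0,0,0]]
    - [[0,0,0],[0,0,0]]
    - [[0,0,0],[0,0,0]]

```text
time: 11.6
eef_pos: [0.5932, 0.0386, 0.1903]
tcp_rot: [0.517, -0.484, 0.482, -0.515]
contact_force: [-0.1, -0.4, 0.1]
opening: -0.003
```

Run:
```python
from h import *
import cv2
now()
c=read_camera("wrist");i=c["img"]; cv2.imwrite("pics/w8.png",i)
```

```text
t 11.6 fix [-73.3   1. ] tipz 176.3 F [-0.1 -0.4  0.1] open -0.0
```

View pics/w8.png

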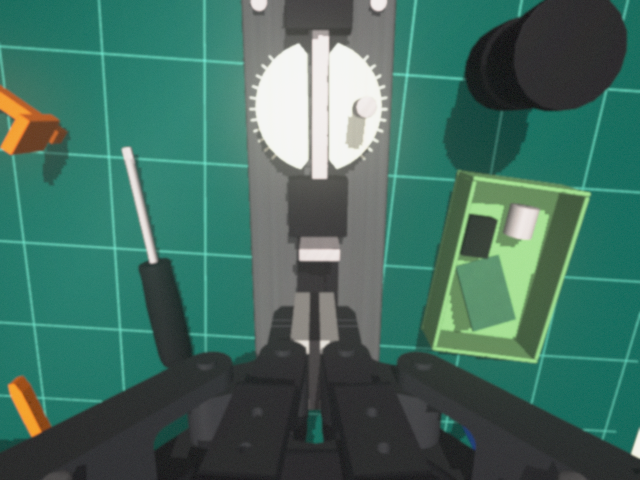

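The bar (320,105) runs straight through the slot into the keeper, with the slot edges parallel to it. The tab (320,247) is at the bridge, and no bystander seems to have moved.

```bash
python3 -c "
from plant import *
sign_off()"
```

```text
the job is handed in; nothing more can be done
```

I turned the disc from about 2.05 rad to about 3.14 and pushed the steel bar through the slot and the keeper until its tab stopped against the bridge. I handed the job in at about 11.6 s of robot time; sign-off reports no verdict.

- **First peg push failed:** The fingertips slipped to the wrong side of the peg and pressed it towards the axis with about 40 N before I backed off. That is at the 40 N limit for the arm and gripper body. The contact was at the fingertips, so I don't expect it to count, but I can't confirm that. The second push worked.
- **Disc:** Before the last 1.4 mm nudge, the slot measured about 0.045 to 0.05 rad short of the bar's line. I did not measure it again, but in the final picture its edges look parallel to the bar.
- **Bar:** At the end of the push the force rose to 14 N with no further movement. The final picture shows the tab at the bridge and the bar straight through the slot into the keeper.
- **Clearance:** The arm finished about 176 mm above the bench, touching nothing. The barrel, tin and screwdriver look unmoved in the last picture. The cap was out of that view, but the arm never went near it.

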